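Slide the top-heavy feed tube home in the gauging dock

ROBOT

A 6-joint arm with a two-finger parallel gripper is mounted at the origin on the work surface. World frame = base frame: x ahead of the robot, y to its left, z up, the work surface at z = 0. Lengths are in m, angles in degrees, forces in N, time in s.
With the tool pointing down it reaches from about 0.25 to 0.725 m from the base axis. Payload 9.7 kg.
Tool frame: the origin (TCP) lies midway between the tips of the shut fingers; the grasp point (between the pads) lies bot.grasp_offset behind it (bot.grasp_offset is the distance from the TCP to the grasp point, in m); x points along the fingers, y is the direction in which the jaws open and shut, and the axes are right-handed (so a half turn about x gives the same grasp; the last joint's range is limited). The gripper opens to 85 mm and grips with 20 to 120 N. Pads are 22 mm wide; open, the fingers measure 114 mm over their backs; the gripper's body (76 mm by 85 mm) begins 54 mm behind the grasp point. The pads swing forward as they close: fully open they stand 13 mm farther back than shut.
Start: joints at [76.433, 4.979, 10.078, 95.1, 0, 90], TCP at [0.129, 0.535, 0.197] pointing down, gripper open.
Joint ranges: [-179.16, 179.16], [-48.56, 103.87], [-65.8, 70.77], [-126.05, 130.52], [-82.76, 87.17], [-180, 180]. Speed limits (degrees/s): [127.2, 127.2, 147.25, 180, 180, 180].

INTERFACE

Orientations are given as [roll, pitch, yaw] about the fixed x, y, z axes, in that order (R = Rz(yaw) Ry(pitch) Rx(roll)).
In Python, from workcell import status, camera, bot gives the robot as it stands.
- The arm moves only by the shell command python3 -m jog 'ROWS' [OPENING] [FORCE]. ROWS is text: rows parted by semicolons, each of 4 numbers parted by spaces: the shift along the tool's x, y, z in mm, then the turn about the tool's x in degrees. A call has exactly 8 rows; each row is the pose to reach, as a shift and turn from the pose commanded when the call began, along the tool's axes at that moment; what a row does not reach only later rows make up. A row lasts 1/8 s, in which the tool goes at most 62.5 mm and 10.7 degrees, less where a joint would pass 70% of its speed; a pose out of reach is approached as far as the arm can. A call with a gripper value outside its range is refused whole. OPENING is the opening, from 0 (shut) to 1 (fully open), set as the call begins (- or left out, the last holds). The fingers move at their own pace and stop on an object; FORCE is the grip in N (left out, the last holds). Time passes only in rows, so rows that repeat a pose let the fingers close, or fill a call up. It gives the time, the measured TCP pose, the force and the opening at its end, in the units of the state.
- status.get_obs(): the state, without advancing time (a new reading comes with each control period).
- camera(name): name is "scene" or "top" or "wrist"; returns a dict with "color" (400x640x3 uint8, red, green, blue), "vfov" (degrees; the focal length in pixels is half the picture's height over the tangent of half this angle, whatever the lens; pixels are square), "cx", "cy" (the principal point, pixels), "D" ([k1, k2, p1, p2, k3] as OpenCV has them; the pictures are not rectified), "rvec" (rotation vector, rad) and "tvec" (3), from world to camera coordinates, as OpenCV has them. Camera axes: x right, y down, z forward; pixel columns grow to the right and rows downward; lengths in m; the calibration is good to about 2 mm. A picture is of the moment at which its call begins. There is no depth.
- bot.job_done(): hands the job in, once; it reports no verdict.
The state is a dict: "time": time; "q": joint angles; "qd": joint speeds; "joint_efforts": joint torques, N m; "ee_pos": TCP position; "tcp_rot": TCP orientation; "wrist_force": force on the tool from outside, world axes, zero at the start; "torque": the same for the moment, N m; "opening": finger opening in m.
Only numpy, scipy, OpenCV 4.12 (cv2) and the standard library are available. Lean on these libraries where they do the work, as an engineer would, in place of code of your own. Each camera call takes 0.05 s, during which the arm holds its last target. There are 200 camera calls.

TASK

Without picking it up, push the tall feed tube along the bench, low down so that it slides upright and never tips, into the white U-shaped dock until its foot is fully home against the dock's back wall. Once it is home, press the round start button on the small grey console right down and let it go, leaving the tube home and everything else on the bench where it stands.

Things in the scene. Friction and masses are not known exactly. Their poses are not given: they have to be found in the camera images.
- tube: Tall narrow feed tube, loose, upright, bare metal, 185 mm high, 0.5 to 0.8 kg, round about z (yaw means nothing). Origin: centre of its underside, on the bench, z = 0. Foot: a cylinder 56 mm in diameter up to 30 mm. Friction on the bench 0.48 to 0.66: pushed slowly below 30 mm it slides, above 42 to 58 mm it tips. Starts 130 to 200 mm before home, within 30 mm of the dock's centre line, way clear.
- tube_mouth (a point): Centre of the tube's top face, 185 mm above its underside. Between the foot and 135 mm the tube is 42 mm in diameter (45 mm at a band half-way up), then flares to 56 mm at this mouth, whose bore looks black. It is the tallest loose thing near the dock.
- dock_home (a point): Where the centre of the tube's underside is when fully home and centred in the fixed dock, z = 0. White U of walls 25 mm high, 10 mm thick, open to its -x (to the robot's right, about -y); push home along its +x. In its frame: back wall's face at x = +28 mm; side walls' inner faces at y = +-33 mm (5 mm play each side) from x = -25 mm to the back. The bench runs on level through the dock.
- dock_mouth (a point): Centre of the dock's mouth on the bench, 75 mm in front of home (same axes as dock_home). From here, where the opening is 111 mm wide, two lead-in walls narrow by 24 degrees each to the parallel side walls. Behind the dock's back wall stands a fixed grey housing 55 mm high, 150 mm wide and 100 mm deep.
- start_top (a point): Centre of the top face of the round start button (bare metal, 32 mm in diameter, in a black collar 48 mm in diameter) on the console, a fixed grey box 90 x 90 x 45 mm on the far side of the dock from the robot, 150 mm from its centre line, level with home or with the mouth. Released, the button's top is 65 mm above the bench and 8 mm above its collar.
- start (a joint): Travel of the start button, m: 0 released, 0.008 right down. It is pressed straight down, springs back, and needs 1.5 N to start and 5 N to be right down; beyond 0.005 counts as pressed.
- brass_mould: Bystander: a brass cylinder 64 mm in diameter, 60 mm high, on a white disc, with a short cross pin; in the row with the console, about 150 mm from the dock's centre line. Origin: centre of its underside.
- plunger: Bystander: a squat steel plunger, 80 mm in diameter, 100 mm high with its knob, behind the dock's housing. Origin: centre of its underside.
- sealing_ring: Bystander: a flat white ring, 60 mm in diameter, 12 mm high, lying on the robot's side of the dock's mouth. Origin: centre of its underside.
- wrench: Bystander: a flat wrench lying behind the dock's housing. Origin: on its underside.
- pan: Bystander: a steel pan, 164 mm in diameter, 85 mm high, with a handle, far to the left. Origin: centre of its underside.

How it is judged (in metres and radians):
On the way, in this order (a step that is already met when the one before it is completed fails the run):
1. the tube stands fully home in the dock (x of tube in the frame of dock_home above -0.005 m and horizontal distance between tube and dock_home below 0.012 m and angle between tube's own z axis and vertical below 0.06 rad and linear speed of tube below 0.02 m/s), for 0.2 s.
2. the start button is pressed down (value of joint start above 0.005 m).
At the end, for the whole second after the job is handed in: The tube stands upright on the bench (within 3.4 degrees), at rest, with its foot within 5 mm of the dock's back wall and between the side walls; the start button has been pressed beyond 5 mm after that and is released again (under 2 mm); nothing else has been moved (all of step 1 and height (world z) of tube below 0.004 m and value of joint start below 0.002 m); the robot touches nothing.
It fails at once if the tube is tipped by more than 14 degrees (angle between tube's own z axis and vertical above 0.25 rad).
It fails at once if the tube is lifted off the bench (height (world z) of tube above 0.012 m).
It fails at once if the start button is pressed before the tube is home (value of joint start above 0.005 m and not (x of tube in the frame of dock_home above -0.005 m and horizontal distance between tube and dock_home below 0.012 m and angle between tube's own z axis and vertical below 0.06 rad)).
It fails at once if a bystander (mould, plunger, ring, wrench or pan) is moved by more than 20 mm (distance of any of brass_mould, plunger, sealing_ring, wrench, pan from where it was at the start of the episode above 0.02 m).
It also fails if it takes over 64 s, if anything falls off the work surface, if the arm or the gripper's body presses on something with over 40 N, if the wrist force passes 120 N, or if a joint passes its speed limit or range.

## Working session

There is one attempt and no reset: what is moved stays moved. The work goes in short steps, Python scripts to look and compute and a shell command to move; the robot and the scene stay as the last step left them, time stands still between calls to the robot, and variables do not carry over. Pictures are saved under pics/ and viewed, about 8 in all and at most 12, crops included, and the job is handed in when it is done.

```bash
mkdir -p pics; ls; cat > h.py <<'E'
import numpy as np, cv2
from workcell import status, camera, bot
def K(c):
    f=200/np.tan(np.radians(c["vfov"])/2)
    return np.array([[f,0,c["cx"]],[0,f,c["cy"]],[0,0,1.]])
def ray(c,uv):
    u=cv2.undistortPoints(np.array(uv,float).reshape(-1,1,2),K(c),np.array(c["D"],float)).reshape(-1,2)
    R=cv2.Rodrigues(np.array(c["rvec"],float))[0]
    d=np.c_[u,np.ones(len(u))]@R
    o=-R.T@np.array(c["tvec"],float).ravel()
    return o,d
def plane(c,uv,z):
    o,d=ray(c,uv); return o+d*((z-o[2])/d[:,2])[:,None]
def proj(c,P):
    return cv2.projectPoints(np.array(P,float).reshape(-1,1,3),np.array(c["rvec"],float),np.array(c["tvec"],float),K(c),np.array(c["D"],float))[0].reshape(-1,2)
def save(c,n,crop=None,s=1):
    im=c["color"][...,::-1]
    if crop: x0,y0,x1,y1=crop; im=im[y0:y1,x0:x1]
    cv2.imwrite("pics/"+n,cv2.resize(im,None,fx=s,fy=s,interpolation=cv2.INTER_CUBIC))
E
python3 - <<'E'
from h import *
import pickle
for n in("scene","top"):
    c=camera(n); save(c,n+"1.png",s=1.25); pickle.dump(c,open(n+"1.pkl","wb"))
    print(n,c["vfov"],ray(c,[[320,200]]))
print(status.get_obs(),bot.grasp_offset)
E
```

```text
pics
scene 45.131494444374326 (array([1.33978309, 0.56852933, 0.65910296]), array([[-0.7746836 , -0.38418685, -0.50275191]]))
top 48.82421982878364 (array([0.39612929, 0.19571458, 1.04659028]), array([[ 0.1574865 ,  0.0166943 , -0.98743897]]))
{'time': 0.1, 'q': array([ 7.64317682e+01,  5.00709046e+00,  1.00379451e+01,  9.51014937e+01,
       -1.62779110e-03,  8.99980749e+01]), 'qd': array([-0.07302519, -0.17490103,  0.02852426,  0.02613279, -0.04352984,
       -0.06365124]), 'joint_efforts': array([-1.46339953e-04, -5.21561694e+01,  4.65651369e+01,  1.58588175e-02,
       -2.42874052e-06,  5.68345669e-06]), 'ee_pos': array([0.12897723, 0.53438563, 0.19635285]), 'tcp_rot': array([ -88.68184807,   89.92934218, -102.24815379]), 'wrist_force': array([-0.58098569,  0.35758866,  0.46126738]), 'torque': array([0.05966036, 0.01005591, 0.04636725]), 'opening': 0.08574895802434904} 0.0187
```

View pics/scene1.png

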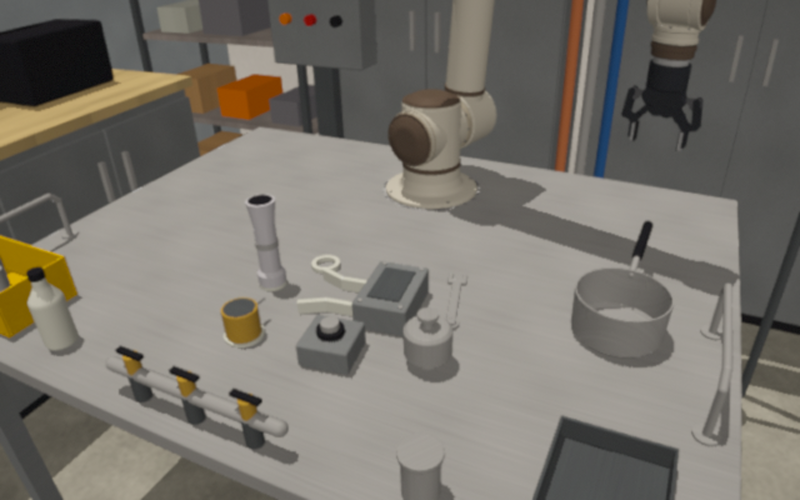

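View pics/top1.png

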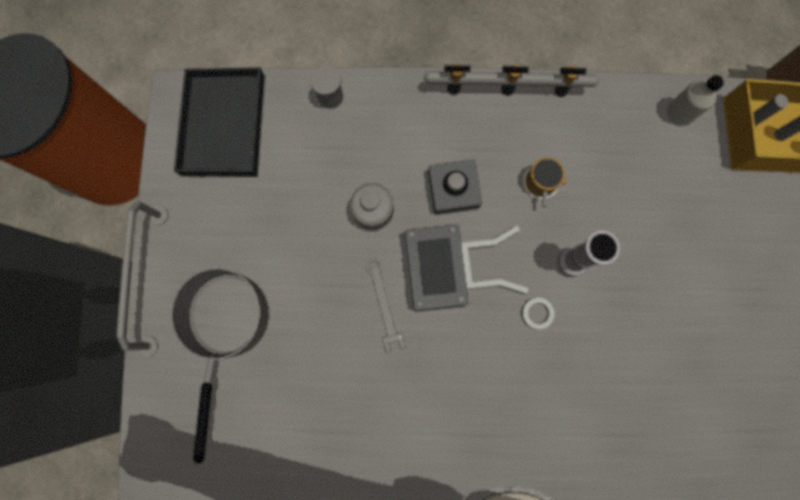

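The scene and top views show the dock opening to world -y (top view, U at about x 465-525, y 230-290). The tube mouth is at (603,247), the button at (456,182), the ring at (538,313) and the mould at (546,175). Next I'll measure these.

```bash
cat > m.py <<'E'
from h import *
import pickle
c=pickle.load(open("top1.pkl","rb")); s=pickle.load(open("scene1.pkl","rb"))
def comp(img,mask,x0,y0,x1,y1):
    m=np.zeros(mask.shape,np.uint8); m[y0:y1,x0:x1]=mask[y0:y1,x0:x1]
    n,l,st,ce=cv2.connectedComponentsWithStats(m); k=1+np.argmax(st[1:,4]); return l==k,ce[k],st[k]
g=c["color"].astype(int); v=g.max(2); sat=v-g.min(2)
# mouth bore
b,ce,st=comp(g,(v<60).astype(np.uint8),465,180,500,212); print("bore",ce,st,plane(c,[ce],.185))
sg=s["color"].astype(int).max(2)
b,ces,st=comp(sg,(sg<50).astype(np.uint8),192,150,226,170); print("bore scene",ces,st,plane(s,[ces],.185))
# foot in scene: bottom silhouette print brightness col
# dock white
w,ce,st=comp(g,((v>165)&(sat<30)).astype(np.uint8),365,175,430,240); print("dock",st)
ys,xs=np.nonzero(w); P=plane(c,np.c_[xs,ys],.025)[:,:2]
print("ring",(lambda r:(r[1],r[2],plane(c,[r[1]],.012)))(comp(g,((v>165)).astype(np.uint8),412,235,448,268)))
# button: bright within dark collar
d,ce,st=comp(g,(v<70).astype(np.uint8),345,130,385,160); print("collar dark",ce,st)
cn=max(cv2.findContours(d.astype(np.uint8),0,2)[0],key=cv2.contourArea); e=cv2.minEnclosingCircle(cn); print(e,plane(c,[e[0]],.057))
vis=np.hstack([cv2.resize(c["color"][170:250,360:520,::-1],None,fx=4,fy=4,interpolation=2),])
np.save("dockP.npy",P)
q=np.round(P*1000).astype(int); print(q.min(0),q.max(0),len(q))
im=cv2.resize(c["color"][125:275,320:520,::-1],None,fx=4,fy=4,interpolation=cv2.INTER_CUBIC); 
for y,x in zip(ys,xs): cv2.circle(im,(4*(x-320)+2,4*(y-125)+2),1,(0,0,255),-1)
cv2.imwrite("pics/t2.png",im)
E
python3 m.py
```

```text
bore [482.14240506 197.48734177] [473 188  20  20 316] [[ 0.54283377 -0.11369008  0.185     ]]
bore scene [207.63013699 159.5890411 ] [200 157  16   6  73] [[ 0.54398904 -0.11495526  0.185     ]]
dock [371 182  50  51 239]
ring (array([429.82105263, 249.87368421]), array([420, 239,  22,  23,  95], dtype=int32), array([[ 0.44619653, -0.04594249,  0.012     ]]))
collar dark [363.06486486 148.29189189] [354 136  21  21 185]
((364.0, 146.5), 10.594910621643066) [[0.68103672 0.11221368 0.057     ]]
[487 -21] [605  93] 239
```

View pics/t2.png

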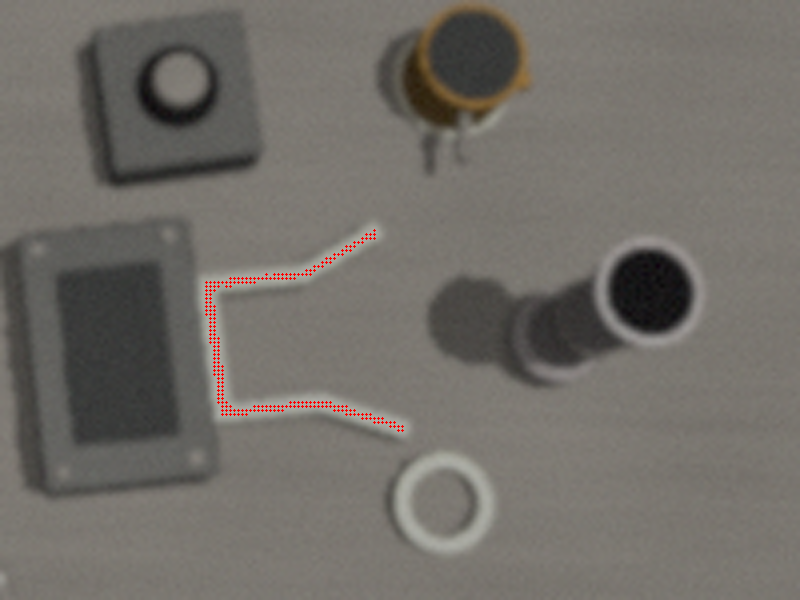

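The crop shows the dock wall mask clean: corners at (211,286) and (222,412), wall tips at (375,232) and (405,430). The bore agrees between the two views to 2 mm. Now I'll fit the dock frame.

```bash
cat > d.py <<'E'
from h import *
import pickle
c=pickle.load(open("top1.pkl","rb")); s=pickle.load(open("scene1.pkl","rb"))
g=c["color"].astype(int).max(2)
w=(g>150); ys,xs=np.nonzero(w)
X=(xs-320)*4+2; Y=(ys-125)*4+2
P=plane(c,np.c_[xs,ys],.025)[:,:2]
def fit(m):
    v=cv2.fitLine(P[m].astype(np.float32),cv2.DIST_L1,0,1e-6,1e-6).ravel(); return v[2:],v[:2]
up=fit((X>228)&(X<300)&(Y>260)&(Y<290)); lo=fit((X>240)&(X<325)&(Y>395)&(Y<420)); bk=fit((X>200)&(X<232)&(Y>300)&(Y<398))
def inter(a,b):
    t=np.linalg.solve(np.c_[a[1],-b[1]],b[0]-a[0]); return a[0]+t[0]*a[1]
A,B=inter(up,bk),inter(lo,bk)
print("corners",A,B,"dist (76)",np.linalg.norm(A-B))
for l in(up,lo,bk): print("ang",np.degrees(np.arctan2(*l[1][::-1]))%180)
n=(A-B)/np.linalg.norm(A-B); ax=np.array([-n[1],n[0]])
mid=(A+B)/2; home=mid-.033*ax
print("axis yaw",np.degrees(np.arctan2(ax[1],ax[0])),"home",home)
for nme,(u,v) in dict(t1=(375,232),t2=(405,430)).items():
    p=plane(c,[[320+u/4-.5,125+v/4-.5]],.025)[0,:2]-home; print(nme,p@ax,p@n)
def rel(n_,p): p=np.array(p)-home; print(n_,p@ax,p@n)
rel("tube",[.5434,-.1143]); rel("ring",[.4462,-.0459])
p=plane(c,[[320+182/4-.5,125+80/4-.5]],.065)[0]; print("btn",p); rel("btn",p[:2])
# button in scene near (330,327)/1.25
sg=s["color"].astype(int).max(2)
uv=proj(s,p); print(uv)
# draw predictions
fr=lambda x,y,z:[*(home+ax*x+n*y),z]
for cc,nm in((c,"c"),(s,"s")):
    im=cc["color"][...,::-1].copy()
    L=[fr(.028,.033,.025),fr(.028,-.033,.025),fr(-.025,-.033,.025),fr(-.025,.033,.025)]
    a=np.linspace(0,2*np.pi,40)
    circ=lambda x,y,z,r:[[x+r*np.cos(t),y+r*np.sin(t),z] for t in a]
    im=cv2.resize(im,None,fx=4,fy=4,interpolation=2)
    for pts in(L,circ(p[0],p[1],.065,.016),circ(.5434,-.1143,.185,.028),circ(.5434,-.1143,.03,.028)):
        q=(proj(cc,pts)*4+2).astype(np.int32); cv2.polylines(im,[q],True,(0,0,255),1)
    x0,y0=(320,125) if nm=="c" else (180,145)
    cv2.imwrite(f"pics/o{nm}.png",im[y0*4:y0*4+600,x0*4:x0*4+800])
E
python3 d.py; python3 -c "
import cv2,numpy as np
a=cv2.imread('pics/oc.png');b=cv2.imread('pics/os.png')
cv2.imwrite('pics/o.png',cv2.resize(np.vstack([a[:,:],b]),None,fx=.5,fy=.5,interpolation=3)) "
```

```text
corners [0.5707706  0.09310025] [0.4959177  0.08269728] dist (76) 0.07557236
ang 97.94658
ang 96.70085
ang 7.912215
axis yaw 97.91222 home [0.5378868  0.05521292]
t1 -0.07061562502712436 0.056767213085416
t2 -0.06984936721228091 -0.06128140917126456
tube -0.16865809074555732 -0.017873714166889345
ring -0.0875291139355788 -0.10473272220493332
btn [0.68354175 0.11056601 0.065     ]
btn 0.03477589368916117 0.1518879973474548
[[263.61210585 258.11753388]]
```

View pics/o.png

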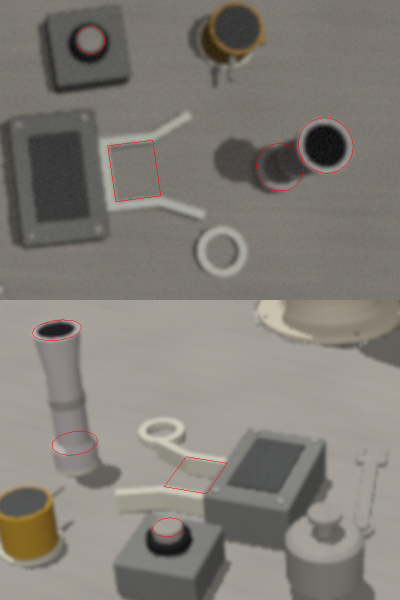

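The overlay fits the dock, button and tube outlines in both views to about 2 mm. The gripper can't tilt, so I'll push with the outer back of a fully open finger. That keeps the gripper body clear of the tube. First I'll go to a spot behind the tube.

```bash
cat > to.py <<'E'
import sys
from h import *
from scipy.spatial.transform import Rotation as Ro
o=status.get_obs(); R=Ro.from_euler("xyz",o["tcp_rot"],degrees=True).as_matrix()
y=R[:,1]; yaw=np.degrees(np.arctan2(y[1],y[0]))
print("t",o["time"],"pos",o["ee_pos"].round(4),"toolx",R[:,0].round(3),"yaw of y",yaw.round(2),"q",o["q"].round(1),"F",o["wrist_force"].round(1))
for a in sys.argv[1:]:
    *p,w=map(float,a.split(","))
    s=R.T@(np.array(p)-o["ee_pos"])*1000
    t=-(w-yaw); t=(t+90)%180-90
    print(a,"shift",s.round(1),"turn",round(t,1),"or",round(t-np.sign(t)*180,1))
E
python3 to.py 0.1290,0.535,0.27,92 0.553,-0.235,0.27,92
```

```text
t 0.1 pos [0.129  0.5344 0.1964] toolx [-0.    -0.001 -1.   ] yaw of y 76.43 q [76.4  5.  10.  95.1 -0.  90. ] F [-0.6  0.4  0.5]
0.1290,0.535,0.27,92 shift [-73.6   0.5  -0.1] turn -15.6 or 164.4
0.553,-0.235,0.27,92 shift [ -72.8 -648.5  592.7] turn -15.6 or 164.4
```

```bash
python3 -m jog '-40 0 0 0;-73 -20 18 -2;-73 -60 55 -4;-73 -100 91 -6;-73 -140 128 -8;-73 -180 165 -10;-73 -220 201 -12;-73 -260 238 -15' 1; python3 to.py 0.553,-0.235,0.27,92
```

```text
time: 1.1
ee_pos: [0.2997, 0.2245, 0.2698]
tcp_rot: [-8.2, 90.0, -6.7]
wrist_force: [1.0, 0.7, -0.2]
opening: 0.0852
t 1.1 pos [0.2997 0.2245 0.2698] toolx [ 0. -0. -1.] yaw of y 91.55 q [ 36.8 -16.2  -1.1 105.1  -0.   35.3] F [ 1.   0.7 -0.2]
0.553,-0.235,0.27,92 shift [-2.000e-01 -4.661e+02  2.408e+02] turn -0.5 or 179.5
```

```bash
python3 -m jog '0 -45 23 0;0 -90 46 0;0 -140 72 0;0 -190 98 0;0 -240 124 0;0 -290 150 0;0 -340 176 0;0 -390 202 0'; python3 to.py 0.553,-0.235,0.27,92 0.553,-0.235,-0.003,92
```

```text
time: 2.1
ee_pos: [0.5116, -0.1607, 0.2697]
tcp_rot: [146.0, 90.0, 147.4]
wrist_force: [0.9, -0.1, 1.3]
opening: 0.0853
t 2.1 pos [ 0.5116 -0.1607  0.2697] toolx [-0.  0. -1.] yaw of y 91.41 q [-17.4   5.5  18.8 103.4   0.  -18.8] F [ 0.9 -0.1  1.3]
0.553,-0.235,0.27,92 shift [ -0.4 -75.3  39.6] turn -0.6 or 179.4
0.553,-0.235,-0.003,92 shift [272.6 -75.4  39.6] turn -0.6 or 179.4
```

```bash
python3 -m jog '0 -40 16 0;0 -75 34 -0.5;40 -75 34 -0.5;95 -75 34 -0.5;150 -75 34 -0.5;205 -75 34 -0.5;250 -75 34 -0.5;265 -75 34 -0.5' && python3 -m jog '4 0 0 0;8 0 0 0;8 0 0 0;8 0 0 0;8 0 0 0;8 0 0 0;8 0 0 0;8 0 0 0'; python3 to.py; python3 - <<'E'
from h import *
s=camera("scene");save(s,"s2.png",(120,40,420,240),2.6)
E
```

```text
time: 3.1
ee_pos: [0.545, -0.2321, 0.0018]
tcp_rot: [155.3, 89.7, 157.2]
wrist_force: [-0.2, -0.5, 0.4]
opening: 0.0851
time: 4.1
ee_pos: [0.5469, -0.2329, -0.0031]
tcp_rot: [167.5, 90.0, 169.5]
wrist_force: [-0.3, -1.3, 0.7]
opening: 0.0857
t 4.1 pos [ 0.5469 -0.2329 -0.0031] toolx [-0.  0. -1.] yaw of y 91.93 q [-23.1  11.9  -4.4  73.7  -0.  -25. ] F [-0.3 -1.3  0.7]
```

View pics/s2.png

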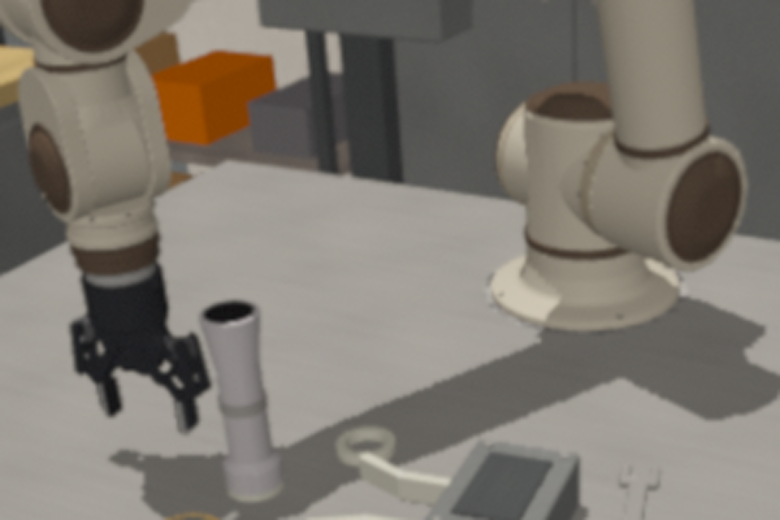

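The view shows the knuckles (205,385) sticking out past the finger tips (187,425). I need to know by how much before pushing, since the tube's neck gives only 7 mm of relief.

```bash
python3 - <<'E'
from h import *
s=camera("scene"); im=s["color"][145:215,140:235,::-1]
big=cv2.resize(im,None,fx=8,fy=8,interpolation=cv2.INTER_CUBIC)
# overlay: grid lines of y offset from tool axis at x=.536 plane
for yo in (40,45,50,55,60):
    q=((proj(s,[[.536,-.2329+yo/1000,z] for z in np.linspace(.005,.12,20)])-[140,145])*8+4).astype(np.int32)
    cv2.polylines(big,[q],False,(0,0,255) if yo%10==0 else (0,255,255),1)
for z in (10,30,50,70,90):
    q=((proj(s,[[.536,-.2329+y,z/1000] for y in (.035,.065)])-[140,145])*8+4).astype(np.int32)
    cv2.polylines(big,[q],False,(0,255,0),1)
cv2.imwrite("pics/k.png",big)
E
```

```text
(no output)
```

View pics/k.png

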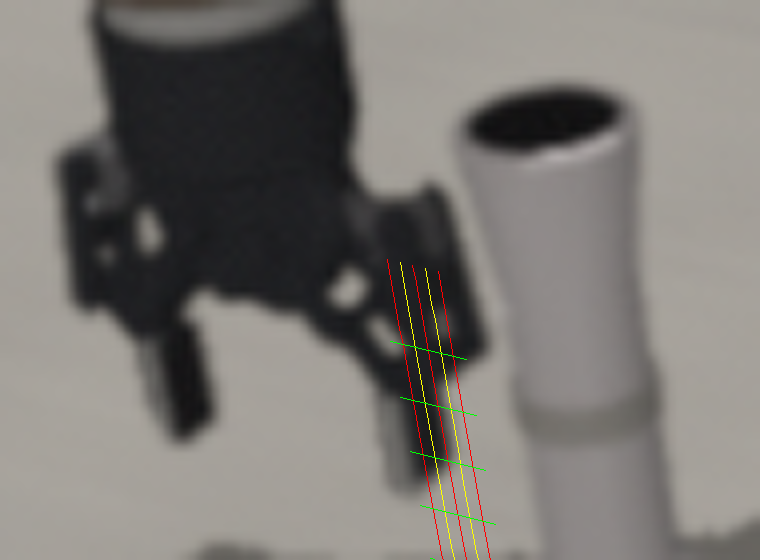

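The fingers appear about 35 mm higher than the reported TCP implies. I'll check with the start images and the current top view before going on.

```bash
python3 - <<'E'
from h import *
import pickle
s1=pickle.load(open("scene1.pkl","rb")); t=camera("top"); s=camera("scene"); w=camera("wrist")
T0=np.array([.129,.5344,.1964]); T1=np.array([.5469,-.2329,-.0031])
def draw(c,T,yaw,crop,f):
    im=cv2.resize(c["color"][crop[1]:crop[3],crop[0]:crop[2],::-1],None,fx=f,fy=f,interpolation=2)
    y=np.array([np.cos(np.radians(yaw)),np.sin(np.radians(yaw)),0]); up=np.array([0,0,1])
    for a,b,col in((T,T+.1*up,(0,0,255)),(T+.013*up-.0427*y,T+.013*up+.0427*y,(0,255,0)),(T+.073*up-.04*y,T+.073*up+.04*y,(255,0,0))):
        q=((proj(c,[a,b])-[crop[0],crop[1]])*f+f/2).astype(np.int32); cv2.polylines(im,[q],False,col,1)
    return im
a=draw(s1,T0,76.4,(490,40,590,140),4); b=draw(s,T1,91.9,(135,130,235,230),4); 
c=draw(t,T1,91.9,(440,150,640,250),4)
cv2.imwrite("pics/chk.png",cv2.resize(np.vstack([np.hstack([a,b]),c]),None,fx=.75,fy=.75))
for cc,n in((s,"s"),(t,"t")): print(n,proj(cc,[T1,T1+[0,0,.1]]))
print(proj(s1,[T0]))
save(w,"w.png")
E
```

```text
s [[180.95747854 217.74514714]
 [174.15745886 184.13674581]]
t [[503.27718022 209.10656749]
 [520.74000149 202.87991324]]
[[520.72509637 133.77358283]]
```

View pics/chk.png

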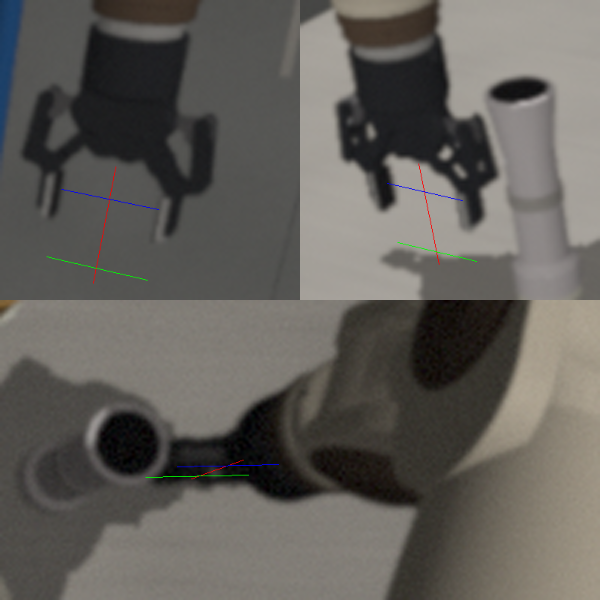

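The profile is clear. The reported TCP sits about 33 mm below the real finger tips. The knuckles stick out about 20 mm beyond the tip backs, so a back-of-finger push would hit the tube high and tip it. I'll push with a fingertip's side corner instead, gripper offset to the robot's side. First I'll find the true tip height by touching the bench gently here.

```bash
python3 -m jog '6 0 0 0;12 0 0 0;18 0 0 0;24 0 0 0;29 0 0 0;32 0 0 0;34 0 0 0;34 0 0 0' && python3 -m jog '0.5 0 0 0;1 0 0 0;1.5 0 0 0;2 0 0 0;2.5 0 0 0;3 0 0 0;3 0 0 0;3 0 0 0'
```

```text
time: 5.35
ee_pos: [0.5469, -0.2329, -0.037]
tcp_rot: [97.7, 90.0, 99.6]
wrist_force: [-0.8, 0.2, 0.5]
opening: 0.0854
time: 6.35
ee_pos: [0.5469, -0.2329, -0.04]
tcp_rot: [89.2, 90.0, 91.1]
wrist_force: [0.0, 0.0, -0.2]
opening: 0.0854
```

```bash
for i in 1; do python3 -m jog '0.5 0 0 0;1 0 0 0;1.5 0 0 0;2 0 0 0;2.5 0 0 0;3 0 0 0;3 0 0 0;3 0 0 0' | egrep 'ee_pos|force'; done; python3 -m jog '0.5 0 0 0;1 0 0 0;1.5 0 0 0;2 0 0 0;2.5 0 0 0;3 0 0 0;3 0 0 0;3 0 0 0'; python3 - <<'E'
from h import *
s=camera("scene"); t=camera("top")
a=cv2.resize(s["color"][150:230,140:260,::-1],None,fx=6,fy=6,interpolation=2)
cv2.imwrite("pics/s3.png",a)
E
```

```text
ee_pos: [0.5469, -0.2329, -0.043]
wrist_force: [-0.8, 0.8, -0.1]
time: 8.35
ee_pos: [0.5469, -0.2329, -0.046]
tcp_rot: [85.7, 90.0, 87.6]
wrist_force: [-0.3, -1.4, -0.0]
opening: 0.0853
```

View pics/s3.png

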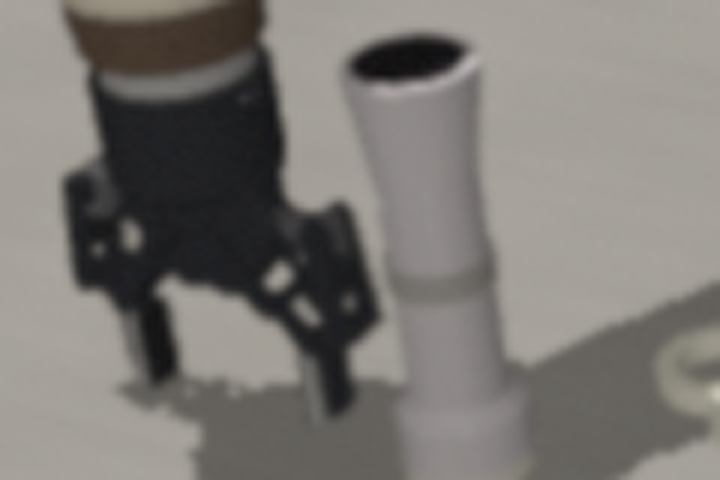

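The tip bottoms are at crop (325,420) and (160,385), very near the bench. Compute their height.

```bash
python3 - <<'E'
from h import *
s=camera("scene")
for y in(.047,-.047):
  for x in (.011,-.011):
    print(y,x,((proj(s,[[.547+x,-.2329+y,z] for z in(0,.01,.02)])-[140,150])*6+3).round(0).tolist())
E
python3 -m jog '0.5 0 0 0;1 0 0 0;1.5 0 0 0;2 0 0 0;2.5 0 0 0;3 0 0 0;3 0 0 0;3 0 0 0'; python3 to.py
```

```text
0.047 0.011 [[317.0, 440.0], [313.0, 420.0], [309.0, 400.0]]
0.047 -0.011 [[349.0, 414.0], [345.0, 395.0], [342.0, 375.0]]
-0.047 0.011 [[148.0, 393.0], [144.0, 374.0], [139.0, 354.0]]
-0.047 -0.011 [[181.0, 369.0], [177.0, 350.0], [173.0, 331.0]]
time: 9.5
ee_pos: [0.547, -0.2329, -0.0475]
tcp_rot: [-22.2, 90.0, -20.3]
wrist_force: [-6.0, 2.4, 13.3]
opening: 0.0854
t 9.5 pos [ 0.547  -0.2329 -0.0475] toolx [ 0.001 -0.    -1.   ] yaw of y 91.93 q [-23.1  13.4  -7.7  68.9   0.  -25. ] F [-6.   2.4 13.3]
```

Touch found: the tip bottom is at ee_z + 0.0473 m. Plan: flat side face of a fingertip, tool y at yaw about 2°, tube 55 mm along y from the tool axis (clear of body and knuckle). Tips at 17 mm height, to pass over the 12 mm ring.

```bash
python3 to.py 0.4905,-0.186,-0.030,1.9
```

```text
t 9.5 pos [ 0.547  -0.2329 -0.0475] toolx [ 0.001 -0.    -1.   ] yaw of y 91.93 q [-23.1  13.4  -7.7  68.9   0.  -25. ] F [-6.   2.4 13.3]
0.4905,-0.186,-0.030,1.9 shift [-17.5  48.8 -54.9] turn -90.0 or 90.0
```

```bash
python3 -m jog '-22 0 0 0;-21 0 0 6;-21 0 -8 16;-21 2 -16 26;-21 6 -24 36;-21 12 -32 46;-21 20 -40 56;-21 30 -48 66'; python3 to.py 0.4905,-0.186,-0.030,1.9
```

```text
time: 10.5
ee_pos: [0.4977, -0.2044, -0.0281]
tcp_rot: [32.1, 90.0, -32.3]
wrist_force: [0.1, -1.1, -0.0]
opening: 0.0856
t 10.5 pos [ 0.4977 -0.2044 -0.0281] toolx [ 0. -0. -1.] yaw of y 25.59 q [-22.3   5.2 -14.7  70.1  -0.   42.1] F [ 0.1 -1.1 -0. ]
0.4905,-0.186,-0.030,1.9 shift [  1.9   1.5 -19.7] turn 23.7 or -156.3
```

```bash
python3 -m jog '0.5 0 0 8;1 1 -5 16;2 1 -10 23.7;2 1.5 -15 23.7;2 1.5 -19.7 23.7;2 1.5 -19.7 23.7;2 1.5 -19.7 23.7;2 1.5 -19.7 23.7' | tail -2; python3 to.py; python3 - <<'E'
from h import *
t=camera("top"); s=camera("scene")
a=cv2.resize(t["color"][130:260,380:580,::-1],None,fx=3,fy=3,interpolation=2)
b=cv2.resize(s["color"][120:230,140:340,::-1],None,fx=3,fy=3,interpolation=2)
cv2.imwrite("pics/p1.png",np.vstack([a,b])[:, :])
cv2.imwrite("pics/p1.png",cv2.resize(np.vstack([a,b]),None,fx=.83,fy=.83,interpolation=3))
E
```

```text
wrist_force: [-0.8, 0.0, 0.4]
opening: 0.0854
t 11.5 pos [ 0.4908 -0.1863 -0.03  ] toolx [ 0. -0. -1.] yaw of y 2.25 q [-20.8   3.5 -16.7  69.7  -0.   67. ] F [-0.8  0.   0.4]
```

View pics/p1.png

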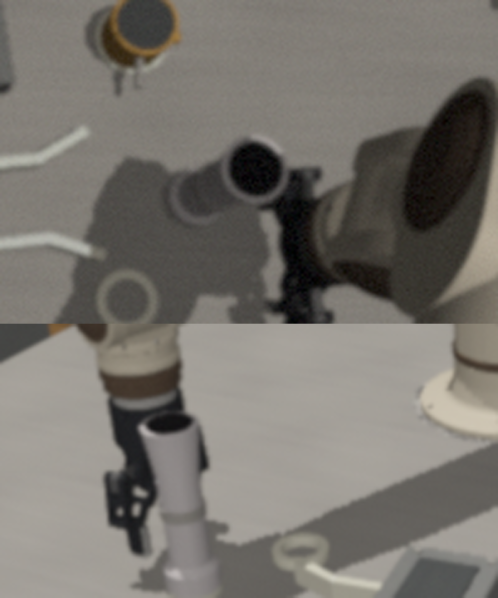

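The finger is behind the tube and clear in both views (bore at (255,168) top, (170,423) scene). Starting the push slowly along tool -z, with a tracker.

```bash
cat > tr.py <<'E'
from h import *
home=np.array([.5379,.0552]); yw=np.radians(97.7); ax=np.array([np.cos(yw),np.sin(yw)]); n=np.array([ax[1],-ax[0]])
o=status.get_obs(); print("t",o["time"],"tcp",o["ee_pos"].round(4),"F",o["wrist_force"].round(1))
if 1:
    import sys
    g=np.array(list(map(float,sys.argv[1:3])))  # expected xy
    for nm,th in(("top",60),("scene",50)):
        c=camera(nm); v=c["color"].max(2); p=proj(c,[[*g,.185]])[0].round().astype(int)
        a=np.linspace(0,2*np.pi,60); m=np.zeros(v.shape,np.uint8)
        cv2.fillPoly(m,[proj(c,[[g[0]+.034*np.cos(t),g[1]+.034*np.sin(t),.185] for t in a]).astype(np.int32)],1)
        m&=(v<th).astype(np.uint8); k,l,st,ce=cv2.connectedComponentsWithStats(m)
        if k<2: print(nm,"none");continue
        i=1+np.argmax(st[1:,4]); q=plane(c,[ce[i]],.185)[0,:2]; r=q-home
        print(nm,"mouth",q.round(4),"area",st[i,4],st[i,2:4],"dock x,n mm",(r@ax*1000).round(1),(r@n*1000).round(1))
E
python3 -m jog '0 0 -8 0;0 0 -16 0;0 0 -23 0;0 0 -27 0;0 0 -29 0;0 0 -31 0;0 0 -33 0;0 0 -35 0' | tail -2; python3 tr.py .543 -.113
```

```text
wrist_force: [-0.6, -3.2, 1.0]
opening: 0.0853
t 12.6 tcp [ 0.4893 -0.1516 -0.03  ] F [-0.6 -3.2  1. ]
top mouth [ 0.542  -0.1121] area 346 [22 21] dock x,n mm -166.4 -18.3
scene mouth [ 0.5429 -0.1142] area 88 [17  6] dock x,n mm -168.6 -17.7
```

```bash
python3 -m jog '0 0 -2 0;0 0 -5 0;0 0 -8 0;0 0 -11 0;0 0 -14 0;0 0 -17 0;0 0 -20 0;0 0 -22 0' | tail -2; python3 tr.py .542 -.092
```

```text
wrist_force: [-1.1, -3.5, -0.1]
opening: 0.0856
t 13.7 tcp [ 0.4884 -0.129  -0.03  ] F [-1.1 -3.5 -0.1]
top mouth [ 0.5459 -0.0912] area 342 [21 21] dock x,n mm -146.2 -11.7
scene mouth [ 0.5459 -0.093 ] area 87 [17  6] dock x,n mm -147.9 -12.0
```

The tube slid sideways towards the far side, because the usable tip face ends at about y=50 and contact is on its corner. I'll push deliberately with that corner at a 22° skew, which clears body and knuckle, and steer each step by feedback.

```bash
cat > st.py <<'E'
# st.py tubex tubey heading gap -> tool pose
import sys,numpy as np,subprocess
x,y,H,g=map(float,sys.argv[1:5]); C=float(sys.argv[5]) if len(sys.argv)>5 else 50.
d=lambda a:np.array([np.cos(np.radians(a)),np.sin(np.radians(a))])
U=H-90+22; h,u,v=d(H),d(U),d(U+90)
p=np.array([x,y])-(28+g)/1e3*h-(C*u+8.5*v)/1e3
print(p.round(4),"yaw",U); print(subprocess.run(["python3","to.py",f"{p[0]},{p[1]},-0.030,{U}"],capture_output=True,text=True).stdout)
E
python3 st.py .5459 -.0921 88 8
```

```text
[ 0.5006 -0.1532] yaw 20.0
t 13.8 pos [ 0.4884 -0.1289 -0.03  ] toolx [-0.  0. -1.] yaw of y 2.25 q [-14.8   0.8 -19.5  69.7   0.   73. ] F [-1.6 -1.8  0.2]
0.5005661582976827,-0.15316646421565108,-0.030,20.0 shift [-0.  11.2 24.7] turn -17.7 or 162.3
```

```bash
python3 -m jog '0 0 12 0;0 0 26 0;0 4 26 -8;0 8 26 -17.7;0 11.2 24.7 -17.7;0 11.2 24.7 -17.7;0 11.2 24.7 -17.7;0 11.2 24.7 -17.7' | tail -2; python3 -m jog '0 1.5 -3.7 0;0 2.5 -6 0;0 3.5 -8.5 0;0 4.5 -11 0;0 5.5 -13.5 0;0 6.5 -16 0;0 7.5 -18.5 0;0 8.5 -21 0' | tail -2; python3 tr.py .5462 -.08;python3 to.py
```

```text
wrist_force: [0.6, -0.4, 0.7]
opening: 0.0855
wrist_force: [-0.3, -4.4, 0.8]
opening: 0.0854
t 15.8 tcp [ 0.5015 -0.1307 -0.03  ] F [-0.3 -4.4  0.8]
top mouth [ 0.5472 -0.0762] area 356 [22 21] dock x,n mm -131.4 -8.4
scene mouth [ 0.5432 -0.0786] area 121 [18 11] dock x,n mm -133.3 -12.7
t 15.9 pos [ 0.5014 -0.1305 -0.03  ] toolx [-0.  0. -1.] yaw of y 19.95 q [-14.6   2.6 -17.7  69.7   0.   55.5] F [-0.1 -2.   1. ]
```

```bash
python3 -m jog '0 -1.5 3.7 0;0 1.3 4.8 0;0 2.8 1 0;0 4 -2.5 0;0 5.5 -6 0;0 7 -9.5 0;0 8.5 -13 0;0 10 -16.5 0' | tail -2; python3 tr.py .547 -.06
```

```text
wrist_force: [-0.8, -3.6, -1.6]
opening: 0.0852
t 16.9 tcp [ 0.5052 -0.1116 -0.0301] F [-0.8 -3.6 -1.6]
top mouth [ 0.5491 -0.0574] area 359 [22 21] dock x,n mm -113.1 -4.0
scene mouth [ 0.5488 -0.0586] area 107 [18  8] dock x,n mm -114.2 -4.5
```

```bash
python3 st.py .549 -.058 97 4 47.5
```

```text
[ 0.5155 -0.1202] yaw 29.0
t 17.0 pos [ 0.5052 -0.1114 -0.03  ] toolx [-0.  0. -1.] yaw of y 19.96 q [-12.4   2.5 -17.8  69.7   0.   57.6] F [-0.2 -1.2 -0.4]
0.5154762646719373,-0.12022420132490819,-0.030,29.0 shift [-0.   6.6 11.8] turn -9.0 or 171.0
```

```bash
python3 -m jog '0 0 8 0;0 3 12 -4;0 6.6 11.8 -9;0 6.6 11.8 -9;0 6.6 11.8 -9;0 6.6 11.8 -9;0 6.6 11.8 -9;0 6.6 11.8 -9' | tail -2; python3 -m jog '0 1.1 -2.8 0;0 2.2 -5.5 0;0 3.3 -8.3 0;0 4.5 -11.1 0;0 5.6 -13.9 0;0 6.7 -16.7 0;0 7.8 -19.5 0;0 9 -22.2 0' | tail -2; python3 tr.py .548 -.038; python3 to.py
```

```text
wrist_force: [0.2, -0.2, -0.7]
opening: 0.0858
wrist_force: [0.2, -3.2, 0.2]
opening: 0.0854
t 19.0 tcp [ 0.5126 -0.0967 -0.03  ] F [ 0.2 -3.2  0.2]
top mouth [ 0.548  -0.0357] area 373 [22 22] dock x,n mm -91.5 -2.1
scene mouth [ 0.5457 -0.0386] area 117 [18 11] dock x,n mm -94.0 -4.9
t 19.1 pos [ 0.5125 -0.0966 -0.03  ] toolx [-0.  0. -1.] yaw of y 28.95 q [-10.7   3.1 -17.2  69.7   0.   50.4] F [-0.1 -1.6  1.2]
```

```bash
python3 -m jog '0 -1.1 2.8 0;0 0.7 3.5 0;0 2.2 -0.2 0;0 4 -4.6 0;0 5.8 -9.1 0;0 7.6 -13.6 0;0 9.4 -18 0;0 11.2 -22.5 0' | tail -2; python3 tr.py .547 -.012; python3 to.py
```

```text
wrist_force: [0.5, -3.3, -0.7]
opening: 0.0855
t 20.1 tcp [ 0.5114 -0.0715 -0.03  ] F [ 0.5 -3.3 -0.7]
top mouth [ 0.5457 -0.0104] area 377 [22 22] dock x,n mm -66.1 -1.1
scene mouth [ 0.5461 -0.0116] area 112 [18  8] dock x,n mm -67.3 -0.8
t 20.2 pos [ 0.5114 -0.0712 -0.03  ] toolx [-0.  0. -1.] yaw of y 28.97 q [ -7.9   2.4 -17.9  69.7   0.   53.1] F [-0.5 -1.  -0.3]
```

```bash
python3 -m jog '0 -1.1 2.8 0;0 0.3 3.3 0;0 1.8 -0.4 0;0 3.6 -4.8 0;0 5.4 -9.3 0;0 7.2 -13.8 0;0 9 -18.2 0;0 10.8 -22.7 0' | tail -2; python3 tr.py .543 .013; python3 to.py
```

```text
wrist_force: [0.2, -3.0, 0.2]
opening: 0.0853
t 21.2 tcp [ 0.5099 -0.0464 -0.03  ] F [ 0.2 -3.   0.2]
top mouth [0.5432 0.0145] area 378 [22 22] dock x,n mm -41.0 -0.2
scene mouth [0.5415 0.0125] area 119 [18 11] dock x,n mm -42.8 -2.1
t 21.3 pos [ 0.5099 -0.0461 -0.03  ] toolx [-0.  0. -1.] yaw of y 28.97 q [ -5.2   1.8 -18.6  69.7   0.   55.8] F [ 0.  -1.1  0.1]
```

```bash
python3 -m jog '0 -1.1 2.8 0;0 -0.2 3.2 0;0 1.3 -0.6 0;0 3.1 -5 0;0 4.9 -9.5 0;0 6.7 -14 0;0 8.5 -18.4 0;0 10.3 -22.9 0' | tail -2; python3 tr.py .540 .038; python3 to.py
```

```text
wrist_force: [0.3, -4.4, -0.2]
opening: 0.0855
t 22.3 tcp [ 0.5079 -0.0214 -0.03  ] F [ 0.3 -4.4 -0.2]
top mouth [0.5402 0.0391] area 379 [22 22] dock x,n mm -16.3 0.1
scene mouth [0.5391 0.0372] area 125 [19 12] dock x,n mm -18.0 -1.2
t 22.4 pos [ 0.5078 -0.0211 -0.03  ] toolx [-0.  0. -1.] yaw of y 28.97 q [ -2.4   1.3 -19.1  69.7   0.   58.6] F [-0.6 -0.6 -0. ]
```

```bash
python3 -m jog '0 0.7 -1.8 0;0 1.5 -3.7 0;0 2.2 -5.6 0;0 3 -7.4 0;0 3.7 -9.3 0;0 4.5 -11.1 0;0 5 -12.5 0;0 5.6 -13.9 0' | tail -2; python3 tr.py .5385 .053;python3 -m jog '0 0.2 -0.5 0;0 0.4 -0.9 0;0 0.6 -1.4 0;0 0.8 -1.9 0;0 0.8 -1.9 0;0 0.8 -1.9 0;0 0.8 -1.9 0;0 0.8 -1.9 0' | tail -2; python3 tr.py .5385 .055
```

```text
wrist_force: [-0.6, -3.7, -1.0]
opening: 0.0855
t 23.4 tcp [ 0.5061 -0.0068 -0.03  ] F [-0.6 -3.7 -1. ]
top mouth [0.5383 0.0542] area 382 [22 22] dock x,n mm -1.0 0.3
scene mouth [0.537  0.0513] area 129 [19 12] dock x,n mm -3.8 -1.4
wrist_force: [0.9, -6.0, 0.4]
opening: 0.0855
t 24.5 tcp [ 0.5059 -0.0053 -0.03  ] F [ 0.9 -6.   0.4]
top mouth [0.5382 0.0554] area 381 [22 22] dock x,n mm 0.2 0.3
scene mouth [0.5374 0.0532] area 126 [19 12] dock x,n mm -1.9 -0.7
```

```bash
for k in 1; do python3 -m jog '0 0.2 -0.5 0;0 0.4 -0.9 0;0 0.6 -1.4 0;0 0.6 -1.4 0;0 0.6 -1.4 0;0 0.6 -1.4 0;0 0.6 -1.4 0;0 0.6 -1.4 0' | tail -2; python3 tr.py .5385 .056;done; python3 -m jog '0 0.2 -0.5 0;0 0.4 -0.9 0;0 0.6 -1.4 0;0 0.6 -1.4 0;0 0.6 -1.4 0;0 0.6 -1.4 0;0 0.6 -1.4 0;0 0.6 -1.4 0' | tail -2;  python3 tr.py .5385 .056
```

```text
wrist_force: [0.2, -12.5, 0.7]
opening: 0.0854
t 25.6 tcp [ 0.506  -0.005  -0.0298] F [  0.2 -12.5   0.7]
top mouth [0.5383 0.0561] area 383 [23 22] dock x,n mm 0.8 0.5
scene mouth [0.5372 0.053 ] area 127 [19 12] dock x,n mm -2.1 -1.0
wrist_force: [1.1, -20.8, 2.0]
opening: 0.0853
t 26.7 tcp [ 0.5061 -0.0047 -0.0296] F [  1.1 -20.8   2. ]
top mouth [0.5384 0.0568] area 385 [22 22] dock x,n mm 1.5 0.7
scene mouth [0.5367 0.0534] area 128 [19 12] dock x,n mm -1.6 -1.5
```

The tube is home: force rose to 20 N with the TCP stalled, and vision puts it at x≈0, n≈0. Back off, rise and shut the fingers.

```bash
python3 -m jog '0 -2 5 0;0 -8 20 0;0 -15 38 0;0 -22 56 0;-40 -22 56 0;-95 -22 56 0;-150 -22 56 0;-205 -22 56 0' | tail -2; python3 -m jog '-30 0 0 0;-50 0 0 0;-50 0 0 0;-50 0 0 0;-50 0 0 0;-50 0 0 0;-50 0 0 0;-50 0 0 0' 0; python3 tr.py .538 .055; python3 to.py 0.6835,0.1106,0.22,29
```

```text
wrist_force: [0.6, -0.5, -0.9]
opening: 0.0855
time: 28.8
ee_pos: [0.5134, -0.0614, 0.2249]
tcp_rot: [-123.5, 90.0, 175.4]
wrist_force: [0.5, 0.4, -0.8]
opening: -0.0
t 28.8 tcp [ 0.5134 -0.0614  0.2249] F [ 0.5  0.4 -0.8]
top mouth [0.5384 0.0553] area 377 [22 22] dock x,n mm 0.1 0.5
scene mouth [0.5393 0.054 ] area 117 [19  8] dock x,n mm -1.3 1.2
t 28.9 pos [ 0.5134 -0.0614  0.225 ] toolx [-0.  0. -1.] yaw of y 28.94 q [-6.8  1.2  9.2 98.1  0.  54.2] F [ 0.2 -0.4  0.2]
0.6835,0.1106,0.22,29 shift [  4.9 232.1 -68.2] turn -0.1 or 179.9
```

```bash
python3 -m jog '0 40 -12 0;0 85 -25 0;0 130 -38 0;0 175 -51 0;0 210 -62 0;0 231 -68 0;20 231 -68 0;50 231 -68 0' | tail -2; python3 -m jog '30 0 0 0;60 0 0 0;85 0 0 0;105 0 0 0;115 0 0 0;115 0 0 0;115 0 0 0;115 0 0 0' | tail -2; python3 to.py 0.6825,0.1112,0.06,29; python3 - <<'E'
from h import *
s=camera("scene");t=camera("top")
a=cv2.resize(s["color"][190:310,200:350,::-1],None,fx=4,fy=4,interpolation=2)
b=cv2.resize(t["color"][100:220,300:450,::-1],None,fx=4,fy=4,interpolation=2)
cv2.imwrite("pics/b1.png",cv2.resize(np.hstack([a,b]),None,fx=.66,fy=.66,interpolation=3))
E
```

```text
wrist_force: [-0.1, -0.4, 0.0]
opening: 0.0
wrist_force: [0.8, 0.1, 0.4]
opening: 0.0
t 30.9 pos [0.6832 0.1099 0.061 ] toolx [ 0.001  0.    -1.   ] yaw of y 28.93 q [ 9.1 24.1 18.  83.9 -0.  70.2] F [0.8 0.1 0.4]
0.6825,0.1112,0.06,29 shift [ 1.   0.  -1.4] turn -0.1 or 179.9
```

View pics/b1.png

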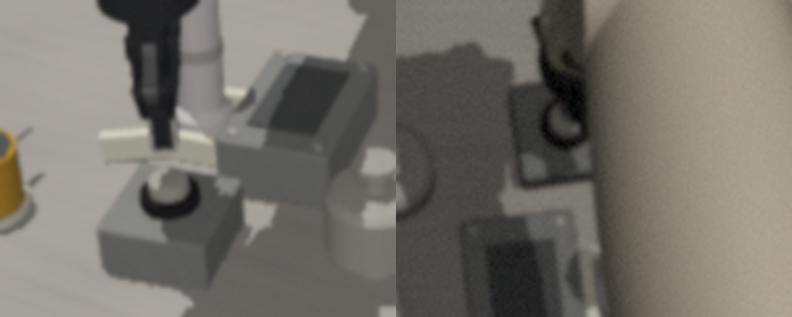

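The shut tip (165,150) stands over the button (170,180). Press with force checks.

```bash
python3 -m jog '10 0 0 0;20 0 -1.4 0;26 0 -1.4 0;29 0 -1.4 0;31 0 -1.4 0;33 0 -1.4 0;33 0 -1.4 0;33 0 -1.4 0' | egrep 'ee_pos|force';python3 -m jog '0.5 0 0 0;1 0 0 0;1.5 0 0 0;2 0 0 0;2 0 0 0;2 0 0 0;2 0 0 0;2 0 0 0' | egrep 'ee_pos|force'
```

```text
ee_pos: [0.682, 0.1111, 0.0273]
wrist_force: [-3.5, 0.8, 4.6]
ee_pos: [0.6821, 0.1111, 0.0267]
wrist_force: [-7.6, -0.8, 13.3]
```

```bash
python3 -m jog '-10 0 0 0;-40 0 0 0;-90 0 0 0;-140 0 0 0;-190 0 0 0;-200 -40 0 0;-200 -90 10 0;-200 -140 20 0' | tail -2; python3 -m jog '-20 -50 0 0;-20 -100 0 0;-20 -150 0 0;-20 -200 0 0;-20 -250 0 0;-20 -270 0 0;-20 -270 0 0;-20 -270 0 0' | egrep 'ee_pos|force'; python3 tr.py .538 .055; python3 - <<'E'
from h import *
s=camera("scene");t=camera("top")
a=cv2.resize(s["color"][130:330,150:400,::-1],None,fx=2.4,fy=2.4,interpolation=2)
b=cv2.resize(t["color"][100:300,270:520,::-1],None,fx=2.4,fy=2.4,interpolation=2)
cv2.imwrite("pics/f1.png",cv2.resize(np.hstack([a,b]),None,fx=.66,fy=.66,interpolation=3))
E
```

```text
wrist_force: [0.5, -1.0, -0.1]
opening: 0.0001
ee_pos: [0.3336, -0.1047, 0.2449]
wrist_force: [-0.8, -1.5, -0.2]
t 35.0 tcp [ 0.3336 -0.1047  0.2449] F [-0.8 -1.5 -0.2]
top mouth [0.5383 0.0552] area 323 [21 20] dock x,n mm -0.0 0.4
scene mouth [0.5386 0.0538] area 90 [18  7] dock x,n mm -1.5 0.5
```

View pics/f1.png

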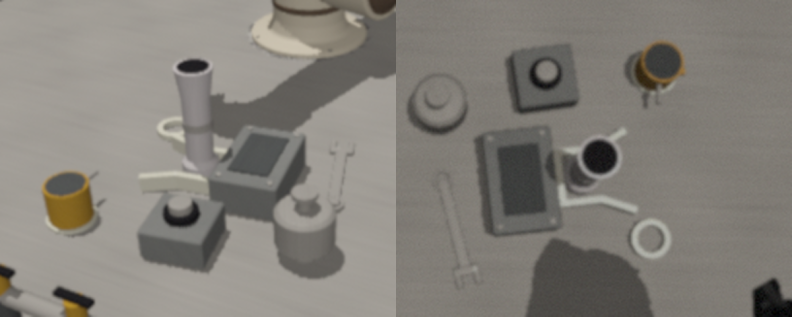

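The tube stands upright in the dock (bore at (600,157) in the top half), the button is up again, and the ring, mould, plunger and wrench look unmoved. Handing in after a numeric check of the ring.

```bash
python3 - <<'E'
from h import *
import pickle
for c in (pickle.load(open("top1.pkl","rb")),camera("top")):
    m=np.zeros((400,640),np.uint8); m[235:268,412:448]=c["color"].max(2)[235:268,412:448]>155
    k,l,st,ce=cv2.connectedComponentsWithStats(m); i=1+np.argmax(st[1:,4]); print("ring",plane(c,[ce[i]],.012)[0])
bot.job_done()
E
```

```text
ring [ 0.44572232 -0.04845555  0.012     ]
ring [ 0.44565132 -0.04757613  0.012     ]
the job is handed in; nothing more can be done
```

I slid the tube upright into the dock until it was home against the back wall, pressed the start button down and released it, and handed the job in at about 35 s of the 64 s allowed. No verdict was reported.

**How the push went:** I used the side corner of one open fingertip, about 17 mm above the bench, in roughly 20 mm steps. After each step I checked the tube's position with the cameras and re-aimed.

**Last checks:**
- **Tube:** the top camera puts it 0.0 mm short of home along the dock and 0.4 mm to the side. The scene camera says 1.5 mm short and 0.5 mm to the side. At home the wrist force rose to 20.8 N while the arm stopped advancing.
- **Button:** the arm hit a hard stop at 13 N, against the 5 N needed to be right down. The button looked up again in the last picture. I had no direct reading of its travel.
- **Bystanders:** the ring's measured position shifted 0.9 mm, about measurement noise. The mould, plunger and wrench look unmoved. The pan was not in the final picture, but the arm did not work near it.

**What disagreed:**
- **Tool height:** the reported tool height was about 30–34 mm below the real fingertips. I found this in the pictures and confirmed it with a light touch on the bench at 13 N.
- **First push:** pushing with the flat of the fingertip let the tube drift sideways about 4 mm. I switched to corner pushing to correct it.
- **Scene camera:** while the gripper was behind the tube, this camera's readings were off by a few millimetres, so I steered mainly by the top camera.

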